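# Load the toothed clamp plate into the tilting belt-splice jig

### The arm

A 6-joint arm with a two-finger parallel gripper is mounted at the origin on the work surface. World frame = base frame: x ahead of the robot, y to its left, z up, the work surface at z = 0. Lengths are in mm, angles in rad, forces in N, time in s.
With the tool pointing down it reaches from about 325 to 775 mm from the base axis. Payload 9.3 kg.
Tool frame: the origin (TCP) lies midway between the tips of the shut fingers; the grasp point (between the pads) lies 19 mm behind it; z points along the fingers, y is the line along which they close (so a half turn about z gives the same grasp; the last joint's range is limited). The gripper opens to 85 mm and grips with 20 to 120 N. Pads are 22 mm wide; open, the fingers measure 114 mm over their backs; the gripper's body (76 mm by 85 mm) begins 54 mm behind the grasp point. The pads swing forward as they close: fully open they stand 13 mm farther back than shut.
Start: joints at [-1.408, 0.259, 0.021, 1.334, 0, 1.418], TCP at [170.81, -522.801, 231.279] pointing down, gripper open.
Joint ranges: [-3.04, 3.04], [-0.91, 1.82], [-1.04, 1.36], [-1.92, 1.95], [-1.52, 1.45], [-3.14, 3.14]. Speed limits (rad/s): [2.22, 2.22, 2.79, 3.14, 3.14, 3.14].

### API

Orientations are given as [roll, pitch, yaw] about the fixed x, y, z axes, in that order (R = Rz(yaw) Ry(pitch) Rx(roll)).
In Python, from plant import * gives the robot as it stands.
- The arm moves only by the shell command python3 -m jog 'ROWS' [FORCE]. ROWS is JSON, a list of rows, each a list of 7 numbers: the shift along the tool's x, y, z in cm, then the turn, a rotation vector about the tool's x, y, z in rad, then the opening, from 0 (shut) to 1 (fully open). A call has 1 to 8 rows; each row shifts and turns the commanded pose from where the row before left it, along the tool's axes as they then stand; what a row does not reach is not made up. A row lasts 1/12 s, in which the tool goes at most 41.7 mm and 7.16 degrees, less where a joint would pass 70% of its speed; a pose out of reach is approached as far as the arm can. A call with a gripper value outside its range is refused whole. The fingers move at their own pace and stop on an object; FORCE is the grip in N (left out, the last holds). Time passes only in rows, so rows that do not move let the fingers close. It gives the time, the measured TCP pose, the force, the opening and the grip force at its end, in the units of the state.
- get_state(): the state, without advancing time (a new reading comes with each control period).
- read_camera(name): name is "side" or "top"; returns a dict with "frame" (384x512x3 uint8, red, green, blue), "z_map" (384x512 float32, mm along the optical axis (not along the pixel's ray), 0 where there is no reading), "fx", "fy", "cx", "cy" (pixels), "dist" ([k1, k2, p1, p2, k3] as OpenCV has them; the pictures are not rectified), "T" (4x4, takes a point from camera to world coordinates). Camera axes: x right, y down, z forward; pixel columns grow to the right and rows downward; lengths in mm; the calibration is good to about 2 mm. A picture is of the moment at which its call begins.
- finish_job(): hands the job in; it is judged then, once.
The state is a dict: "time": time; "joints": joint angles; "joint_vel": joint speeds; "joint_efforts": joint torques, N m; "tcp_pos": TCP position; "eef_rot": TCP orientation; "ft_force": force on the tool from outside, world axes, zero at the start; "ft_torque": the same for the moment, N m; "gripper_width": finger opening in mm; "finger_force": force on a finger pad.
Only numpy, scipy, OpenCV 4.12 (cv2) and the standard library are available. Lean on these libraries where they do the work, as an engineer would, in place of code of your own. Each camera call takes 0.05 s, during which the arm holds its last target. There are 200 camera calls.

### The job

Take the toothed clamp plate (not the smooth one) and, while the jig's nest is still tipped up, lay it in the nest with its teeth facing out of the nest and its smooth back flat against the floor, resting fully in the pocket. Then swing the nest down to level, fully home, so that the plate lies in it teeth up, and let go. Leave the smooth plate, the hammer, the tin and the rubber tyre where they are.

Things in the scene. Friction and masses are not known exactly. Their poses are not given: they have to be found in the camera images.
- toothed_plate: The part: loose bare aluminium plate, about 0.36 kg, standing on a long edge. Origin: middle of that edge. y: along its 120 mm length; z: up its 64 mm width; x: out of the TOOTHED face, which may start facing any side. Slab x = -7 to +7 mm; teeth: eight ribs 7 wide, 6 high, 14 mm pitch, running along z, so 20 mm thick over them (x to +13). Two teeth (y = +-7) lie under a pad at mid length.
- plate_mid (a point): Middle of the toothed plate's 14 mm slab, 32 mm up from the body's origin; axes as the plate's. Pinch the plate over its thickness above this point, near its upper edge. The back (smooth face) is 7 mm from here along -x.
- teeth_mid (a point): Middle of the plane of the tooth tips, 13 mm from plate_mid along the plate's +x; axes as the plate's.
- cradle (a joint): Tilt of the jig's hinged nest, rad: 0 = level on its stops (fully home); grows as the side towards the robot rises, up to 1.25. Starts at 0.85 to 1.1. The hinge is stiff (0.75 N m friction): the nest stays where it is left, also with the plate in it.
- nest (a point): Middle of the floor of the tilting aluminium nest's pocket. z out of the pocket, square to its floor; x down the slope to the hinge; y along the hinge. Pocket 70 mm (x) by 126 mm (y), 3 mm play round the plate. Walls 12 mm high at x = +35 and y = +-63 mm. Seated teeth out: plate_mid at z = 7 mm, teeth_mid at 20. While tipped the plate slides to the hinge-side wall (x = +3).
- slot (a point): Lower end, on the pocket floor, of a finger slot cut through the nest's 12 mm floor: 60 mm wide (30 each side), from 19 mm below the pocket's middle up to and out of the upper edge, so one finger can pass behind the plate held at mid length. Beside it the pocket's upper side has two lugs 8 mm high, 10 mm thick. Axes as nest.
- handle (a point): Middle of the nest's handle: black round bar, 16 mm diameter, 64 mm long, parallel to the hinge, out of the nest's -y side at its upper edge; tilts with it. 84 mm from the hinge axis and 10 mm above it when level (55 mm above the bench). Pinch it from above and swing it round the hinge; this point is 45 mm from the nest's side, free beneath.
- hinge (a point): Point on the hinge axis, mid length, 45 mm above the bench, on the fixed jig base (steel, 150 by 200 mm, 12 mm thick). z up, y along the hinge axis, x away from the nest (the level nest lies on the -x side, towards the robot).
- plain_plate: Bystander: bare aluminium plate 120 by 64 by 20 mm, smooth on both faces, standing on a long edge near the toothed plate. Origin: middle of its lower edge; y along its length, x square to its faces.
- hammer: Bystander: a hammer lying on the bench beyond the jig. Origin under its middle.
- tin: Bystander: a tin 80 mm in diameter and 100 mm high, standing. Origin: centre of its underside.
- roller_tyre: Bystander: a black rubber roller tyre lying flat, 110 mm outside diameter, 60 mm bore, 45 mm high. Origin: centre of its underside.
Not all that is in view belongs to the job. What is shaped like the toothed_plate but blue or red is not meant.

How it is judged:
By the outcome, as a careful person would: the job done as asked, in the order asked, and still so for the second after the job is handed in, with the robot touching nothing.
It also fails if it takes over 59 s, if anything falls off the work surface, if the arm or the gripper's body presses on something with over 40 N, if the wrist force passes 120 N, or if a joint passes its speed limit or range.

## Working session

There is one attempt and no reset: what is moved stays moved. The work goes in short steps, Python scripts to look and compute and a shell command to move; the robot and the scene stay as the last step left them, time stands still between calls to the robot, and variables do not carry over. Pictures are saved under pics/ and viewed, at most 10 in all, crops included, and the job is handed in when it is done.

```bash
ls; mkdir -p pics; cat > h.py <<'E'
from plant import *
import numpy as np, cv2
from scipy.spatial.transform import Rotation as R
def cam(n):
    c=read_camera(n); c['K']=np.array([[c['fx'],0,c['cx']],[0,c['fy'],c['cy']],[0,0,1.]]); c['T']=np.array(c['T']); return c
def cloud(c):
    h,w=c['z_map'].shape; u,v=np.meshgrid(np.arange(w),np.arange(h))
    p=cv2.undistortPoints(np.stack([u,v],-1).reshape(-1,1,2).astype(float),c['K'],np.array(c['dist'],float)).reshape(h,w,2)
    z=c['z_map'][...,None]; P=np.concatenate([p*z,z],-1)@c['T'][:3,:3].T+c['T'][:3,3]
    P[c['z_map']==0]=np.nan; return P
def save(n,im,s=1):
    cv2.imwrite('pics/'+n,cv2.resize(im[...,::-1],None,fx=s,fy=s,interpolation=cv2.INTER_CUBIC))
E
python3 - <<'E'
from h import *
for n in('top','side'):
    c=cam(n); save(n+'0.png',c['frame'],1.5); np.savez(n+'0.npz',f=c['frame'],P=cloud(c)); print(n,c['T'].round(3).tolist(),c['fx'],c['dist'])
    print((c['z_map']>0).mean())
s=get_state(); print(s)
E
```

```text
pics
top [[0.023, -0.998, 0.065, 540.359], [-1.0, -0.022, 0.007, 69.678], [-0.005, -0.065, -0.998, 1222.085], [0.0, 0.0, 0.0, 1.0]] 484.97652250486556 [-0.16387818  0.          0.          0.          0.        ]
0.996185302734375
side [[-0.983, -0.102, 0.155, 442.585], [-0.186, 0.573, -0.798, 857.894], [-0.007, -0.813, -0.582, 633.08], [0.0, 0.0, 0.0, 1.0]] 358.170972467142 [-0.06473599  0.          0.          0.          0.        ]
0.9958241780598959
{'time': 0.1, 'joints': array([-1.40763957e+00,  2.59145475e-01,  2.08250880e-02,  1.33366702e+00,
        8.84860315e-06,  1.41820164e+00]), 'joint_vel': array([ 1.21753156e-03, -6.13004314e-04,  1.89493254e-03, -7.41013036e-05,
       -4.54972962e-04, -3.73410234e-04]), 'joint_efforts': array([ 4.14762457e-03, -5.56692410e+01,  3.45069087e+01,  1.16334285e-02,
       -1.74888191e-04,  1.36489902e-05]), 'tcp_pos': array([ 170.75289666, -522.567157  ,  230.7164565 ]), 'eef_rot': array([-3.14041676e+00, -1.89794266e-04,  3.15751333e-01]), 'ft_force': array([-0.85781025, -0.24921464,  0.32252835]), 'ft_torque': array([ 0.00384685,  0.01120864, -0.00495876]), 'finger_force': 0.0, 'gripper_width': 85.18619120547949}
```

View pics/top0.png

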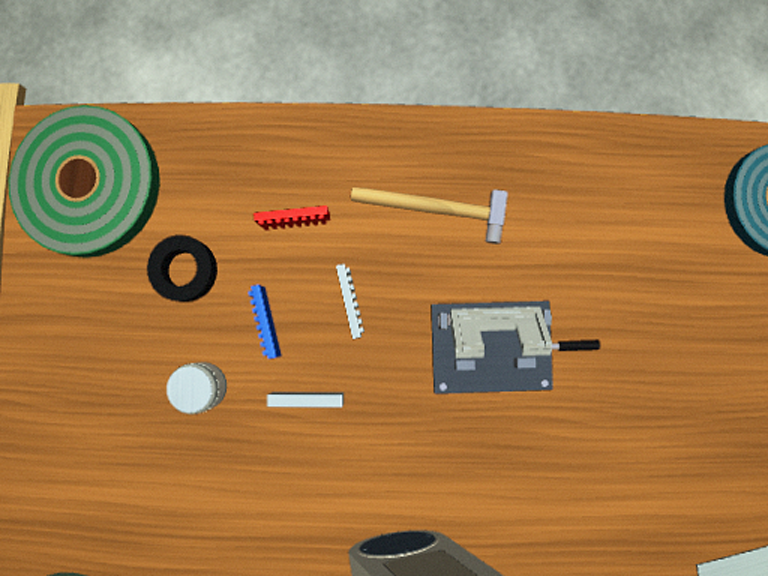

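View pics/side0.png

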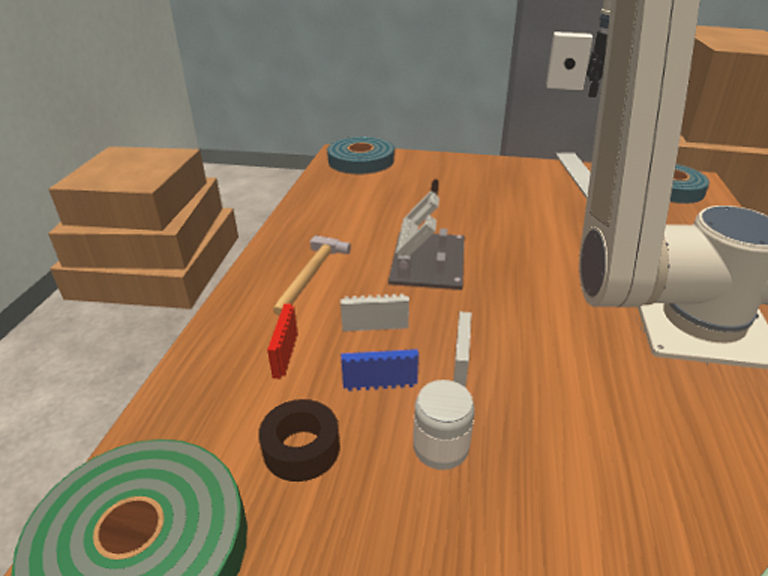

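The top view shows the bare toothed plate at about (350,300), with its teeth to the right (−y). The smooth plate is at (305,400), the jig at (490,345) with its handle at (578,345), and the blue and red decoys at (263,322) and (292,217). In the side view the bare toothed plate is at (375,312), the smooth one at (462,345) and the blue one at (380,369). The candidates are white-toothed (350,300), smooth (305,400), blue and red. Only the first is both bare aluminium and ribbed, so that is the one I'll check in a crop.

```bash
python3 - <<'E'
from h import *
t=np.load('top0.npz'); f,P=t['f'],t['P']
save('crop_plate.png',np.vstack([f[165:235,205:265],f[190:260,330:390][:,:60]] ) if 0 else f[165:285,200:420],3.5)
# toothed plate: top-edge pts
sub=np.zeros(f.shape[:2],bool); sub[165:235,215:250]=1
Z=P[...,2]; m=sub&(Z>52)&(Z<80); Q=P[m]; print('plate top n',len(Q),'z',np.percentile(Q[:,2],[5,50,95]).round(1))
r=cv2.minAreaRect(Q[:,:2].astype(np.float32)); print(r)
print('box',cv2.boxPoints(r).round(1).tolist())
# bench check
print('bench z',np.nanmedian(Z[260:300,240:280]))
fi=f.astype(int)
# handle
sub[:]=0; sub[215:245,365:410]=1
m=sub&(Z>60); Q=P[m]; print('handle n',len(Q), np.percentile(Q,[2,50,98],axis=0).round(1).tolist())
q=Q[Q[:,1]<np.median(Q[:,1])+40]; c=q.mean(0); v=np.linalg.svd(q-c)[2][0]; print('handle c',c.round(1),v.round(4))
# base plate
sub[:]=0; sub[190:270,280:375]=1
m=sub&(abs(Z-12)<6); r=cv2.minAreaRect(P[m][:,:2].astype(np.float32)); print('base',r, np.median(P[m][:,2]))
np.set_printoptions(linewidth=250)
for name in('x','z'):
    print(name); print(P[200:245:3,296:372:5,0 if name=='x' else 2].round(0).astype(int))
E
```

```text
plate top n 359 z [60.5 64.3 67.5]
((602.320068359375, 121.25789642333984), (119.69634246826172, 20.00548553466797), 14.280242919921875)
box [[541.9000244140625, 116.19999694824219], [546.7999877929688, 96.80000305175781], [662.7999877929688, 126.30000305175781], [657.9000244140625, 145.6999969482422]]
bench z 0.39877282614042997
handle n 258 [[531.4, -263.7, 112.3], [539.4, -221.8, 122.4], [558.5, -183.1, 128.9]]
handle c [ 540.4 -222.2  121.4] [ 0.0093  0.999  -0.0441]
base ((537.9681396484375, -116.61634063720703), (195.2749786376953, 238.46372985839844), 2.0255227088928223) 12.203351261638886
x
[[                 610                  610                  611                  611                  611                  612                  612                  612                  613                  613                  613
                   613                  614                  614                  614                  614]
 [                 602                  602                  603                  603                  603                  603                  604     
[... 9100 characters left out ...]
                   13                   13                   11                   15                   10                   17                   10                   10                   49
                    44                   48                    8                   10                    2]
 [                   8                   13                   47                   44                   50                   10                   10                   14                   10                   15                   42
                    49                   44                   11                   11                    2]]<stdin>:21: RuntimeWarning: invalid value encountered in cast
```

View pics/crop_plate.png

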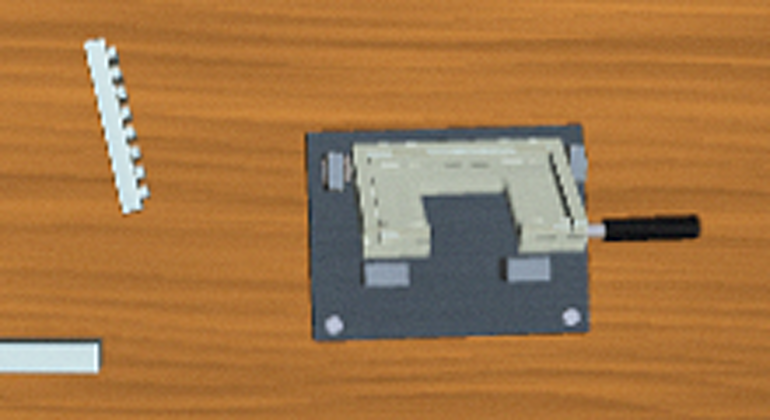

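The crop confirms it: the bare metal plate's ribs face right (world −y). The pocket floor, the two lugs and the slot of the nest are all visible. Next I'll fit the nest.

```bash
cat > nest.py <<'E'
from h import *
np.set_printoptions(suppress=True,precision=2,linewidth=200)
Ps=[];
for i in range(6):
    c=cam('top'); Ps.append(cloud(c))
P=np.nanmedian(np.array(Ps),0); f=c['frame']; Z=P[...,2]; np.savez('top1.npz',f=f,P=P)
# base outline
hsv=cv2.cvtColor(f,cv2.COLOR_RGB2HSV); m=(abs(Z-12)<5); m[:190]=0;m[270:]=0;m[:,:280]=0;m[:,375:]=0
m=cv2.morphologyEx(m.astype(np.uint8),cv2.MORPH_OPEN,np.ones((5,5))).astype(bool)
b=cv2.minAreaRect(P[m][:,:2].astype(np.float32)); print('base',b)
# floor plane by RANSAC
m=np.zeros(m.shape,bool); m[205:245,300:366]=1; m&=(Z>55)&(Z<135); Q=P[m]
rng=np.random.default_rng(0); best=0
for k in range(3000):
    a=Q[rng.choice(len(Q),3,False)]; n=np.cross(a[1]-a[0],a[2]-a[0]); l=np.linalg.norm(n)
    if l<200: continue
    n/=l; n*=np.sign(n[2])
    if abs(n[1])>.15 or n[0]<.5: continue
    s=(abs((Q-a[0])@n)<2).sum()
    if s>best: best,bn,bp=s,n,a[0]
for _ in range(4):
    i=abs((Q-bp)@bn)<2.5; bp=Q[i].mean(0); bn=np.linalg.svd(Q[i]-bp)[2][2]; bn*=np.sign(bn[2])
print('plane n',bn,'tilt',np.arctan2(np.hypot(*bn[:2]),bn[2]),'p',bp,i.sum(),len(Q),'yaw',np.arctan2(bn[1],bn[0]))
np.savez('nestfit.npz',n=bn,p=bp,Q=Q)
hm=np.zeros(m.shape,bool); hm[215:245,372:402]=1; hm&=(Z>90); H=P[hm]; print('handle',len(H),H.min(0),H.max(0),'top',np.percentile(H[:,2],95))
l=cv2.fitLine(H[:,:2].astype(np.float32),cv2.DIST_L2,0,.01,.01).ravel(); print('line',l, 'end y',H[:,1].min())
# nest frame
y=np.array([0,1,0.])-bn*bn[1]; y/=np.linalg.norm(y); x=np.cross(y,bn)
L=(Q-bp)@np.array([x,y,bn]).T
for ax,nm in((0,'x'),(1,'y')):
    print(nm,'bins: center n medianheight p90')
    for e in range(int(L[:,ax].min())//4*4,int(L[:,ax].max())+1,4):
        s=(L[:,ax]>=e)&(L[:,ax]<e+4)
        if s.sum()>3: print(e+2,s.sum(),np.percentile(L[s,2],[10,50,90]).round(1),end=' | ')
    print()
print('hole/arm y at upper half: ',np.unique((L[(abs(L[:,2])<3)&(L[:,0]<np.percentile(L[:,0],40)),1]//4*4),return_counts=True))
E
python3 nest.py
```

```text
base ((532.771484375, -115.69407653808594), (147.60140991210938, 200.86962890625), 2.7864317893981934)
plane n [0.78 0.05 0.63] tilt 0.8924437896416768 p [ 561.3  -115.01   84.7 ] 685 1657 yaw 0.05841112130030141
handle 197 [ 531.6  -265.82  115.07] [ 548.65 -200.1   126.4 ] top 124.98855819447385
line [   0.06   -1.    539.74 -232.39] end y -265.8232153115886
x bins: center n medianheight p90
-54 103 [-10.7  -1.4   7.3] | -50 129 [-9.5 -1.1  7.7] | -46 92 [-8.7  5.2 10.3] | -42 44 [ 5.7  8.3 12.3] | -38 22 [-4.1  8.5 12.1] | -34 18 [-1.1 11.4 12.8] | -30 27 [-1.   0.3 13.3] | -26 44 [-0.8  0.7 12.5] | -22 46 [-2.3  0.7 12.6] | -18 44 [-0.5  0.7 12.1] | -14 48 [-0.6  1.1 12.7] | -10 45 [-1.2  0.4 12. ] | -6 40 [-1.   0.6 12.1] | -2 41 [-1.1  0.1 11.9] | 2 40 [-7.4 -0.1 11.3] | 6 47 [-1.7 -0.  12. ] | 10 49 [-1.7 -0.1 11.1] | 14 144 [-10.7  -2.6   0.6] | 18 63 [-1.1  0.  11.5] | 22 66 [-0.8  0.1 10.3] | 26 118 [-0.8  2.8 11.4] | 30 226 [-0.3  6.5 12.3] | 34 75 [-0.2 11.7 12.9] | 38 66 [ 4.3 11.8 12.6] | 42 20 [11.2 11.6 12.1] | 
y bins: center n medianheight p90
-82 18 [-9.7 -1.6  4.9
[... 570 characters left out ...]
0 28 [-7.5 -0.3 11.6] | 14 24 [-4.1  2.2 12.3] | 18 22 [-9.   0.2 11.6] | 22 29 [-8.2  1.  12.3] | 26 24 [-4.   3.1 12. ] | 30 37 [-4.9  0.1 11.9] | 34 58 [-2.   0.3  8.4] | 38 61 [-3.4  0.5 11.4] | 42 50 [-6.   0.4  9.7] | 46 57 [-1.2  0.3 11.3] | 50 59 [-1.5  1.  11.7] | 54 58 [-3.2  0.2  8.4] | 58 54 [-3.8  0.4 11.7] | 62 46 [-1.   3.4 12.4] | 66 56 [-2.  11.9 12.8] | 70 57 [-2.6 12.1 12.9] | 74 58 [-7.5  5.4 12.2] | 
hole/arm y at upper half:  (array([-72., -68., -64., -60., -56., -52., -48., -44., -40., -36., -32.,  28.,  32.,  36.,  40.,  44.,  48.,  52.,  56.,  60.,  64.,  68.,  72.]), array([ 2,  3, 11, 13, 16, 13, 12, 12, 14, 10, 18,  7, 14, 17, 14, 15, 15, 19, 15,  8,  4,  4,  5]))
```

```bash
cat > nest2.py <<'E'
from h import *
np.set_printoptions(suppress=True,precision=3,linewidth=200)
d=np.load('nestfit.npz'); n,p,Q=d['n'],d['p'],d['Q']
yaw=0.053; e=np.array([np.cos(yaw),np.sin(yaw),0]); y=np.array([-np.sin(yaw),np.cos(yaw),0])
for _ in range(5):
    x=np.cross(y,n); L=(Q-p)@np.array([x,y,n]).T
    s=(abs(L[:,2])<2.5)&(abs(L[:,1])<56)&(L[:,0]>-30)&(L[:,0]<24)
    A=np.stack([Q[s]@e,np.ones(s.sum())],1); k=np.linalg.lstsq(A,Q[s][:,2],rcond=None)[0]
    t=np.arctan(-k[0]); n=e*np.sin(t)+np.array([0,0,np.cos(t)]); p=Q[s].mean(0)
print('tilt',t,s.sum(),'res',L[s,2].std(),'p',p)
x=np.cross(y,n); L=(Q-p)@np.array([x,y,n]).T
i=abs(L[:,1])<54; h=L[:,2]
print('x prof, |y|<54'); 
for a in range(-52,48,2):
    s=i&(L[:,0]>=a)&(L[:,0]<a+2)
    if s.sum()>2: print(a+1,s.sum(),np.percentile(h[s],[20,50,80]).round(1),end=' | ')
print('\ny prof, -25<x<20')
i=(L[:,0]>-25)&(L[:,0]<20)
for a in list(range(-80,-52,2))+list(range(52,80,2)):
    s=i&(L[:,1]>=a)&(L[:,1]<a+2)
    if s.sum()>2: print(a+1,s.sum(),np.percentile(h[s],[20,50,80]).round(1),end=' | ')
s=(abs(h)<3)&(L[:,0]>-25)&(L[:,0]<5); Y=L[s,1]; print('\nslot edges',np.sort(Y[Y<0])[-8:],np.sort(Y[Y>0])[:8])
s=(abs(h)<3)&(abs(L[:,1])<24); print('slot low end',np.sort(L[s,0])[:12])
E
python3 nest2.py
```

```text
tilt 0.8999309425443641 444 res 0.8335614907851552 p [ 565.094 -117.876   80.069]
x prof, |y|<54
-51 16 [6.6 8.2 8.7] | -49 7 [7.2 7.4 7.9] | -47 17 [6.7 8.2 8.4] | -45 3 [-8.  -4.6  2.7] | -37 3 [0.3 0.7 1.1] | -35 10 [-0.7  0.2  1.2] | -33 11 [-1.3  0.4  0.8] | -31 19 [-0.7  0.   1.4] | -29 8 [-1.1  0.2  0.4] | -27 17 [-1.   0.7  1.3] | -25 8 [0.1 0.7 1.2] | -23 12 [-0.7  0.9  1.2] | -21 8 [-0.   0.2  0.4] | -19 15 [-1.2 -0.3  0.9] | -17 14 [-0.3  0.   1.2] | -15 10 [-1.2 -0.1  1. ] | -13 13 [-0.7 -0.4  0.2] | -11 8 [-0.6  0.5  1. ] | -9 13 [-0.8 -0.3  0.2] | -7 7 [-1.  -0.1  0.2] | -5 13 [-1.1 -0.3 -0.1] | -3 12 [-3.7 -1.4  0.1] | -1 16 [-0.5 -0.2  0.3] | 1 8 [-0.3  0.3  0.7] | 3 16 [-0.7 -0.5  0. ] | 5 15 [-1.1 -0.   0.6] | 7 90 [-9.2 -4.7 -0.9] | 9 45 [-8.2 -0.5  0.3] | 11 21 [-0.7  0.   0.4] | 13 25 [-0.3  0.1  0.5] | 15 22 [-0.6  0.   0.6] | 17 25 [-0.   0.4  0.8] | 19 19 [-0.4 -0.1  0.9] | 21 37 [-0.1  0.6  7.5] | 23 158 [ 2.1  6.3 10.6] | 25 53 [ 1.3  8.4 12.3] | 27 26 [11.6 12.  12.8] | 29 26 [11.9 12.3 12.8] | 31 18 [11.9 12.4 12.9] | 33 24 [12.1 12.3 12.7] | 35 7 [11.6 11.9 12.1] | 
y prof, -25<x<20
-67 9 [11.8 12.  12.3] | -65 11 [11.2 12.3 13.3] | -63 10 [11.6 11.9 12.5] | -61 10 [11.1 11.8 12.5] | -59 31 [ 3.1  7.2 10.8] | -57 10 [-0.2  0.2  1.2] | -55 7 [-0.6  0.3  0.8] | -53 11 [-1.1  0.2  0.8] | 53 11 [-0.3  0.1  1. ] | 55 9 [-0.8 -0.1  0.6] | 57 10 [-0.7 -0.3 -0.1] | 59 11 [-0.7 -0.3  0.2] | 61 11 [-0.5 -0.2  0.4] | 63 8 [-0.6 -0.3  0. ] | 65 6 [-0.1  0.1  0.8] | 67 4 [11.6 12.  12.2] | 69 10 [11.5 11.8 12.3] | 71 12 [11.8 12.3 12.9] | 73 10 [11.4 12.1 12.5] | 75 10 [11.6 12.  12.4] | 77 26 [-6.3  3.5 10.8] | 
slot edges [-26.446 -25.956 -25.446 -25.159 -25.108 -24.893 -24.628 -23.214] [33.886 34.317 34.396 34.847 34.909 35.411 35.531 35.778]
slot low end [4.861 5.549 5.926 6.375 6.4   6.437 6.602 6.862 6.898 6.907 7.105 7.22 ]
```

Nest fit: tilt 0.90, yaw 0.053, pocket middle at about (558,−115,89). The plate's grip centre is (602.3,121.3) and its x axis points to yaw −1.32. Now I'll move over the plate.

```bash
python3 -m jog '[[3.05,-2.39,0,0,0,0,0.7],[3.05,-2.39,0,0,0,0,0.7],[3.05,-2.39,0,0,0,0,0.7],[3.05,-2.39,0,0,0,0,0.7],[3.05,-2.39,0,0,0,0,0.7],[3.05,-2.39,0,0,0,0,0.7],[3.05,-2.39,0,0,0,0,0.7],[3.05,-2.39,0,0,0,0,0.7]]'; python3 -m jog '[[3.05,-2.39,0,0,0,0,0.7],[3.05,-2.39,0,0,0,0,0.7],[3.05,-2.39,0,0,0,0,0.7],[3.05,-2.39,0,0,0,0,0.7],[3.05,-2.39,0,0,0,0,0.7],[3.05,-2.39,0,0,0,0,0.7],[3.05,-2.39,0,0,0,0,0.7],[3.05,-2.39,0,0,0,0,0.7]]'; python3 -m jog '[[3.05,-2.39,1.2,0,0,0,0.7],[3.05,-2.39,1.2,0,0,0,0.7],[3.05,-2.39,1.2,0,0,0,0.7],[3.05,-2.39,1.2,0,0,0,0.7],[0,0,2,0,0,0.067,0.7],[0,0,2,0,0,0,0.7],[0,0,0,0,0,0,0.7]]'
```

```text
time: 1.07
tcp_pos: [344.0, -263.6, 231.5]
eef_rot: [3.141, -0.0, 0.315]
ft_force: [1.3, -0.3, -0.0]
gripper_width: 60.2
finger_force: 0.0
time: 1.73
tcp_pos: [516.6, -5.8, 231.5]
eef_rot: [3.141, -0.0, 0.316]
ft_force: [-0.2, -1.3, -0.7]
gripper_width: 59.8
finger_force: 0.0
time: 2.32
tcp_pos: [600.5, 121.7, 139.1]
eef_rot: [-3.14, 0.006, 0.25]
ft_force: [-0.8, -0.8, -0.4]
gripper_width: 59.7
finger_force: 0.0
```

```bash
cat >> h.py <<'E'
def togo(pos,rot):
    "cm in present tool axes and rotation vector to get from the measured TCP pose to a target"
    s=get_state(); A=R.from_euler('xyz',s['eef_rot']); d=A.inv().apply(np.array(pos)-s['tcp_pos'])/10
    rv=(A.inv()*rot).as_rotvec(); return d.round(2),rv.round(3)
def axes(x,y,z): return R.from_matrix(np.array([x,y,z]).T)
E
python3 - <<'E'
from h import *
s=get_state(); print(s['joints'].round(2),s['tcp_pos'],s['eef_rot'],s['ft_force'])
px=np.array([.2465,-.969,0]); z=np.array([0,0,-1.]); print(togo([602.3,121.3,27],axes(np.cross(px,z),px,z)))
E
```

```text
[ 0.06  0.41  0.    1.18 -0.    2.95] [600.52078971 121.74877058 139.05609698] [-3.14041471  0.00635914  0.25013567] [-0.79398908 -0.80818441 -0.44883025]
(array([ 0.23,  0.1 , 11.2 ]), array([-0.001,  0.006,  0.001]))
```

```bash
python3 -m jog '[[0.12,0.05,2.2,0,0.003,0,0.7],[0.11,0.05,2.2,0,0.003,0,0.7],[0,0,2.2,0,0,0,0.7],[0,0,2,0,0,0,0.7],[0,0,1.4,0,0,0,0.7],[0,0,0.8,0,0,0,0.7],[0,0,0,0,0,0,0.7],[0,0,0,0,0,0,0.7]]' && python3 - <<'E'
from h import *
px=np.array([.2465,-.969,0]); z=np.array([0,0,-1.]); print(togo([602.3,121.3,27],axes(np.cross(px,z),px,z)))
c=cam('side'); save('side1.png',c['frame'][170:290,200:330],4)
E
```

```text
time: 2.98
tcp_pos: [605.5, 120.5, 36.2]
eef_rot: [3.141, -0.007, 0.249]
ft_force: [0.6, 0.3, -0.1]
gripper_width: 59.7
finger_force: 0.0
(array([-0.3 , -0.16,  0.92]), array([ 0.   , -0.007, -0.   ]))
```

View pics/side1.png

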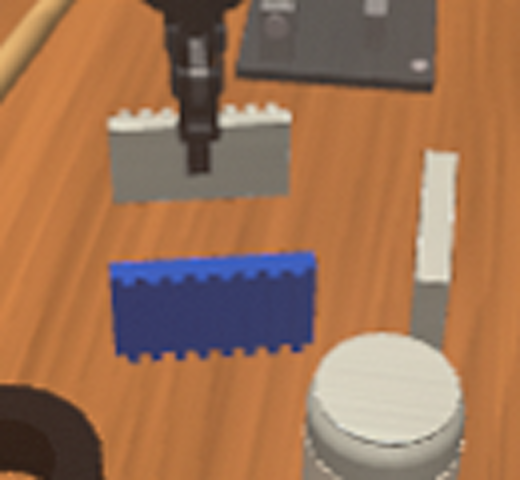

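The finger sits at crop (198,150), mid-length of the plate, which spans 108 to 291. I'll lower the last 9 mm and grip.

```bash
python3 -m jog '[[-0.3,-0.16,0.5,0,-0.007,0,0.7],[0,0,0.4,0,0,0,0.7],[0,0,0,0,0,0,0.4],[0,0,0,0,0,0,0.1],[0,0,0,0,0,0,0.1],[0,0,0,0,0,0,0.1],[0,0,0,0,0,0,0.1],[0,0,0,0,0,0,0.1]]' 60 && python3 -m jog '[[0,0,0,0,0,0,0.1],[0,0,-1,0,0,0,0.1],[0,0,-3,0,0,0,0.1],[0,0,-4,0,0,0,0.1],[0,0,-4,0,0,0,0.1],[0,0,-4,0,0,0,0.1],[0,0,-2,0,0,0,0.1],[0,0,0,0,0,0,0.1]]'
```

```text
time: 3.7
tcp_pos: [602.0, 121.6, 26.5]
eef_rot: [3.142, 0.001, 0.249]
ft_force: [-0.7, -0.4, 2.6]
gripper_width: 19.4
finger_force: 59.1
time: 4.37
tcp_pos: [603.5, 121.7, 212.1]
eef_rot: [3.14, -0.007, 0.249]
ft_force: [0.7, -0.5, -4.3]
gripper_width: 19.2
finger_force: 59.4
```

```bash
python3 -m jog '[[-0.8,2.8,0,0,0,0,0.1],[-0.8,2.8,0,0,0,0,0.1],[-0.8,2.8,0,0,0,0,0.1],[-0.8,2.8,0,0,0,0,0.1],[-0.8,2.8,0,0,0,0,0.1],[-0.8,2.8,0,0,0,0,0.1],[-0.8,2.8,0,0,0,0,0.1],[-0.8,2.8,0,0,0,0,0.1]]' && python3 -m jog '[[0,0,0,0,0,-0.12,0.1],[0,0,0,0,0,-0.12,0.1],[0,0,0,0,0,-0.12,0.1],[0,0,0,0,0,-0.12,0.1],[0,0,0,0,0,-0.12,0.1],[0,0,0,0,0,-0.12,0.1],[0,0,0,0,0,-0.12,0.1],[0,0,0,0,0,-0.12,0.1]]' && python3 -m jog '[[0,0,0,0,0,-0.12,0.1],[0,0,0,0,0,-0.12,0.1],[0,0,0,0,0,-0.12,0.1],[0,0,0,0,0,-0.05,0.1],[0,0,0,-0.11,0,0,0.1],[0,0,0,-0.11,0,0,0.1],[0,0,0,-0.11,0,0,0.1],[0,0,0,-0.11,0,0,0.1]]' && python3 -m jog '[[0,0,0,-0.11,0,0,0.1],[0,0,0,-0.11,0,0,0.1],[0,0,0,0,0,0,0.1],[0,0,0,0,0,0,0.1]]' && cat > tgt.py <<'E'
from h import *
import sys
np.set_printoptions(suppress=True,precision=3)
t,yaw=0.90,0.053; e=np.array([np.cos(yaw),np.sin(yaw),0]); U=np.array([0,0,1.])
NX=e*np.cos(t)-U*np.sin(t); NZ=e*np.sin(t)+U*np.cos(t); NY=np.cross(NZ,NX); N0=np.array([558.1,-114.8,88.7])
ROT=axes(NY,NZ,NX)
def N(a,b,c): return N0+a*NX+b*NY+c*NZ
if __name__=='__main__':
    a=[float(v) for v in sys.argv[1:4]]; s=get_state(); print(N(*a),s['tcp_pos'],s['joints'],s['ft_force']); print(togo(N(*a),ROT))
    print('tcp in nest', np.array([NX,NY,NZ])@(s['tcp_pos']-N0))
E
python3 tgt.py 5 0 45
```

```text
time: 5.03
tcp_pos: [594.2, -112.5, 204.9]
eef_rot: [-3.14, 0.003, 0.249]
ft_force: [0.0, 0.2, -3.9]
gripper_width: 19.0
finger_force: 59.4
time: 5.7
tcp_pos: [594.4, -111.1, 204.7]
eef_rot: [-3.138, 0.001, 1.215]
ft_force: [0.9, 0.6, -3.8]
gripper_width: 19.2
finger_force: 59.8
time: 6.37
tcp_pos: [594.3, -110.8, 205.2]
eef_rot: [2.699, -0.0, 1.619]
ft_force: [-0.3, -0.7, -4.1]
gripper_width: 18.6
finger_force: 60.7
time: 6.7
tcp_pos: [592.5, -110.8, 203.9]
eef_rot: [2.489, -0.002, 1.617]
ft_force: [0.6, -0.9, -2.9]
gripper_width: 19.1
finger_force: 60.6
[ 596.404 -112.768  112.756] [ 592.479 -110.822  203.949] [-0.477  0.024 -0.543  0.42   0.31   1.142] [ 0.61  -0.912 -2.9  ]
(array([-0.23, -5.23,  7.48]), array([-0.018,  0.002, -0.006]))
tcp in nest [-68.806   2.151  98.697]
```

```bash
python3 -m jog '[[-0.05,-1.3,1.87,-0.018,0,-0.006,0.1],[-0.05,-1.3,1.87,0,0,0,0.1],[-0.05,-1.3,1.87,0,0,0,0.1],[-0.05,-1.3,1.87,0,0,0,0.1],[0,0,0,0,0,0,0.1],[0,0,0,0,0,0,0.1],[0,0,0,0,0,0,0.1]]' && python3 - <<'E'
from tgt import *
import subprocess
s=get_state(); print('tcp nest',np.array([NX,NY,NZ])@(s['tcp_pos']-N0),togo(N(5,0,45),ROT)[1])
Ps=[]
for i in range(4): c=cam('top'); Ps.append(cloud(c))
P=np.nanmedian(np.array(Ps),0); np.savez('top2.npz',f=c['frame'],P=P); save('top2.png',c['frame'][170:270,270:410],5)
L=(P-N0)@np.array([NX,NY,NZ]).T
m=np.zeros(P.shape[:2],bool); m[180:260,280:400]=1
# tooth/slab surfaces: height over floor 30..65
m1=m&(L[...,2]>30)&(L[...,2]<62)&(L[...,0]>-40)&(L[...,0]<50)&(abs(L[...,1])<75); q=L[m1]
i=(abs(q[:,1])>25); q=q[i]; print(len(q),'x',np.percentile(q[:,0],[1,5,50,95,99]),'y',np.percentile(q[:,1],[.5,2,98,99.5]))
for a,b in((-60,-40),(-40,-26),(26,40),(40,60)):
    s=q[(q[:,1]>a)&(q[:,1]<b)]; print(a,b,len(s),'h hist',np.histogram(s[:,2],np.arange(30,62,2))[0],'xmin/max',np.percentile(s[:,0],[3,97]))
print(cv2.minAreaRect(q[:,:2].astype(np.float32)))
E
```

```text
time: 7.28
tcp_pos: [602.8, -113.9, 116.9]
eef_rot: [2.464, 0.005, 1.624]
ft_force: [0.5, 0.4, -2.5]
gripper_width: 19.2
finger_force: 60.6
tcp nest [ 5.745 -1.431 52.544] [0.006 0.004 0.003]
549 x [-34.296 -33.566 -18.812  24.873  29.096] y [-59.42  -58.256  59.442  59.633]
-60 -40 153 h hist [ 0  0  0  0  0  2  5  9  1  8  5  4 34 52  9] xmin/max [-34.095  26.823]
-40 -26 86 h hist [ 0  0  0  0  0  0  4  4  4  6  4  3 16 18  5] xmin/max [-33.529  27.327]
26 40 117 h hist [ 0  0  0  0  0  0  5  4  2  6  6  4 29 23  6] xmin/max [-33.908  23.539]
40 60 178 h hist [ 0  0  0  0  0  0  4 11  9 12  3 11 57 34  7] xmin/max [-33.436  28.215]
((-1.7849063873291016, -0.1898193359375), (119.81800079345703, 67.5945816040039), 89.8177490234375)
```

View pics/top2.png

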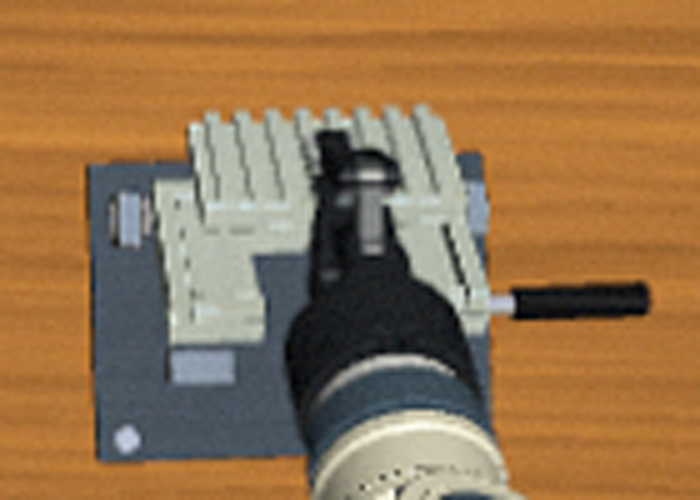

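The plate hangs above the pocket, teeth outward and parallel to the nest. Its left edge is at crop x≈195 and the jig's inner wall is at about 185. I'll check the offset and tilt on the saved cloud.

```bash
python3 - <<'E'
from tgt import *
P=np.load('top2.npz')['P']; L=(P-N0)@np.array([NX,NY,NZ]).T
m=np.zeros(P.shape[:2],bool); m[180:260,280:400]=1
q=L[m&(L[...,2]>48)&(L[...,2]<72)&(abs(L[...,0])<50)&(abs(L[...,1])<75)]; q=q[(abs(q[:,1])>24)]
print(np.histogram(q[:,2],np.arange(48,72,1)))
for lo,hi in((54,59),(60,66)):
    s=q[(q[:,2]>lo)&(q[:,2]<hi)&(q[:,0]>-30)&(q[:,0]<26)]; k=np.linalg.lstsq(np.c_[s[:,:2],np.ones(len(s))],s[:,2],rcond=None)[0]; print(lo,len(s),'slope x,y, h0',k)
    s=q[(q[:,2]>lo)&(q[:,2]<hi)]
    print('x',np.percentile(s[:,0],[0,1,3,97,99,100]),'y',np.percentile(s[:,1],[0,1,2,98,99,100]))
t=q[(q[:,2]>60)&(q[:,2]<66)]; print('tooth y', [t[abs(t[:,1]-c)<6,1].mean().round(2)-c for c in(-49,-35,35,49)])
E
```

```text
(array([ 19,  16,   7,  12,  14,   9,  36, 112,  96,  36,   9,  18,  27,
        81, 102,  21,   1,   0,   0,   0,   0,   0,   0]), array([48, 49, 50, 51, 52, 53, 54, 55, 56, 57, 58, 59, 60, 61, 62, 63, 64,
       65, 66, 67, 68, 69, 70, 71]))
54 221 slope x,y, h0 [ 0.013 -0.004 56.156]
x [-34.446 -34.159 -33.598  27.529  29.184  29.41 ] y [-59.55  -59.264 -58.999  59.013  59.278  59.682]
60 191 slope x,y, h0 [ 0.016 -0.004 62.073]
x [-34.262 -33.29  -32.729  29.576  30.613  31.12 ] y [-52.727 -51.863 -51.511  51.673  51.867  52.215]
tooth y [np.float64(0.7800000000000011), np.float64(0.8900000000000006), np.float64(-0.22999999999999687), np.float64(-0.4399999999999977)]
```

```bash
python3 -m jog '[[0,-0.6,0.2,0.012,0.004,0.003,0.1],[0,-0.8,0,0,0,0,0.1],[0,-0.8,0,0,0,0,0.1],[0,-0.6,0,0,0,0,0.1],[0,-0.4,0,0,0,0,0.1],[0,0,0,0,0,0,0.1],[0,0,0,0,0,0,0.1],[0,0,0,0,0,0,0.1]]' && python3 tgt.py 8 0 10
```

```text
time: 8.15
tcp_pos: [577.6, -114.7, 94.4]
eef_rot: [2.476, -0.001, 1.623]
ft_force: [0.0, -0.8, -4.0]
gripper_width: 19.4
finger_force: 60.7
[ 570.888 -114.122   88.649] [ 577.593 -114.73    94.357] [-0.508  0.139 -0.768  0.077  0.335  1.113] [ 0.022 -0.753 -4.032]
(array([ 0.1 , -0.88,  0.04]), array([-0.005, -0.   , -0.001]))
tcp in nest [ 7.671 -0.963 18.767]
```

```bash
python3 -m jog '[[-0.03,-0.3,0,0,0,0,0.1],[0,-0.3,0,0,0,0,0.1],[0,-0.15,0,0,0,0,0.1],[0,0,0,0,0,0,0.1],[0,0,0,0,0,0,0.1],[0,0,0,0,0,0,0.1]]' && python3 tgt.py 8 0 10
```

```text
time: 8.65
tcp_pos: [571.4, -115.1, 89.5]
eef_rot: [2.477, -0.001, 1.624]
ft_force: [0.2, 0.4, -3.4]
gripper_width: 19.2
finger_force: 60.8
[ 570.888 -114.122   88.649] [ 571.448 -115.083   89.464] [-0.516  0.139 -0.786  0.063  0.34   1.105] [ 0.173  0.445 -3.415]
(array([ 0.1 , -0.09,  0.03]), array([-0.006, -0.001, -0.001]))
tcp in nest [ 7.678 -0.99  10.904]
```

```bash
python3 -m jog '[[0,-0.1,0,0,0,0,0.1],[0,-0.1,0,0,0,0,0.1],[0,0,0,0,0,0,0.1],[0,0,0,0,0,0,0.1]]' && python3 tgt.py 8 0 10 && python3 - <<'E'
from tgt import *
Ps=[cloud(c:=cam('top')) for i in range(4)]; P=np.nanmedian(np.array(Ps),0)
L=(P-N0)@np.array([NX,NY,NZ]).T
m=np.zeros(P.shape[:2],bool); m[180:260,280:400]=1; q=L[m&(L[...,2]>10)&(L[...,2]<32)&(abs(L[...,0])<60)&(abs(L[...,1])<75)]; q=q[abs(q[:,1])>24]
s=q[(q[:,2]>17.5)&(q[:,2]<24)]; k=np.linalg.lstsq(np.c_[s[:,:2],np.ones(len(s))],s[:,2],rcond=None)[0]; print('tips',len(s),k,np.percentile(s[:,:2],[1,99],axis=0))
w=q[(abs(q[:,0])<25)&(abs(q[:,1])>64)]; print('wall h',np.median(w[:,2]),'hist',np.histogram(q[:,2],np.arange(10,28))[0])
E
```

```text
time: 8.98
tcp_pos: [571.1, -115.2, 89.4]
eef_rot: [2.474, -0.001, 1.625]
ft_force: [5.3, 2.4, -2.5]
gripper_width: 19.6
finger_force: 60.9
[ 570.888 -114.122   88.649] [ 571.123 -115.243   89.355] [-0.518  0.138 -0.79   0.057  0.342  1.104] [ 5.32   2.396 -2.503]
(array([ 0.11, -0.06,  0.04]), array([-0.003, -0.001,  0.   ]))
tcp in nest [ 7.556 -1.132 10.576]
tips 239 [ 0.002  0.003 20.054] [[-32.229 -51.922]
 [ 32.531  52.187]]
wall h 12.078685819557348 hist [ 44 113 123 132 109  46  14  16  25  74 101  31   2   1   0   0   0]
```

Seated: the tooth tips read 20.05 mm above the floor with zero slope, and there is light contact. Releasing and withdrawing up the slope.

```bash
python3 -m jog '[[0,0.1,0,0,0,0,0.25],[0,0,0,0,0,0,0.3],[0,0,0,0,0,0,0.45],[0,0,0,0,0,0,0.45],[0,0,0,0,0,0,0.45],[0,0,0,0,0,0,0.45]]' && python3 tgt.py 8 0 10 && python3 -m jog '[[0,0,-1,0,0,0,0.45],[0,0,-2,0,0,0,0.45],[0,0,-3,0,0,0,0.45],[0,0,-4,0,0,0,0.45],[0,0,-4,0,0,0,0.45],[0,0,0,0,0,0,0.45],[0,0,0,0,0,0,0.45]]' && cat > chk.py <<'E'
from tgt import *
Ps=[cloud(c:=cam('top')) for i in range(4)]; P=np.nanmedian(np.array(Ps),0); save('chk%d.png'%get_state()['time'],c['frame'][170:270,270:410],5)
L=(P-N0)@np.array([NX,NY,NZ]).T
m=np.zeros(P.shape[:2],bool); m[180:260,280:400]=1; q=L[m&(L[...,2]>10)&(L[...,2]<32)&(abs(L[...,0])<60)&(abs(L[...,1])<75)]
s=q[(q[:,2]>17.5)&(q[:,2]<24)]; k=np.linalg.lstsq(np.c_[s[:,:2],np.ones(len(s))],s[:,2],rcond=None)[0]; print('tips',len(s),k,np.percentile(s[:,:2],[1,99],axis=0))
Z=P[...,2]; hm=np.zeros(m.shape,bool); hm[205:260,372:402]=1; hm&=(Z>40); H=P[hm]; print('handle n',len(H),'med',np.median(H,0),'min',H.min(0),'max',H.max(0))
i=abs(H[:,1]+232)<22; print('section',np.median(H[i],0),np.percentile(H[i][:,0],[3,97]),np.percentile(H[i][:,2],[50,90,97]))
E
python3 chk.py; ls pics
```

```text
time: 9.68
tcp_pos: [570.6, -115.2, 88.9]
eef_rot: [2.477, -0.001, 1.624]
ft_force: [-1.0, 0.2, -0.5]
gripper_width: 38.4
finger_force: 0.0
[ 570.888 -114.122   88.649] [ 570.635 -115.201   88.86 ] [-0.517  0.139 -0.789  0.06   0.34   1.104] [-0.984  0.215 -0.535]
(array([0.11, 0.01, 0.04]), array([-0.006, -0.001, -0.001]))
tcp in nest [ 7.643 -1.065  9.888]
time: 10.27
tcp_pos: [484.4, -120.6, 201.5]
eef_rot: [2.473, 0.002, 1.622]
ft_force: [0.5, 0.2, 0.3]
gripper_width: 38.5
finger_force: 0.0
tips 457 [ 0.016  0.004 19.594] [[-30.744 -51.431]
 [ 33.868  51.943]]
handle n 197 med [ 539.334 -232.368  122.711] min [ 531.609 -265.958  114.539] max [ 548.646 -200.383  126.824]
section [ 539.153 -232.368  122.894] [531.894 546.146] [122.894 125.164 126.037]
chk10.png
crop_plate.png
side0.png
side1.png
top0.png
top2.png
```

```bash
python3 - <<'E'
from tgt import *
Ps=[cloud(c:=cam('top')) for i in range(6)]
for nm,P in(('now',np.nanmedian(np.array(Ps),0)),('before',np.load('top1.npz')['P'])):
    L=(P-N0)@np.array([NX,NY,NZ]).T; m=np.zeros(P.shape[:2],bool); m[180:260,280:400]=1
    L=L[m]
    fit=lambda s:(len(s),np.linalg.lstsq(np.c_[s[:,:2],np.ones(len(s))],s[:,2],rcond=None)[0])
    print(nm,'walls',fit(L[(abs(L[:,2]-12)<1.5)&(abs(abs(L[:,1])-68.5)<4.5)&(abs(L[:,0])<42)]))
    print('lower wall h',np.median(L[(L[:,0]>37)&(L[:,0]<44)&(abs(L[:,1])<60)&(abs(L[:,2]-12)<3),2]))
    if nm=='now':
        print('tips',fit(L[(abs(L[:,2]-20)<2)&(abs(L[:,0])<29)&(abs(L[:,1])<56)])); print('gaps',fit(L[(abs(L[:,2]-14)<1.8)&(abs(L[:,0])<28)&(abs(L[:,1])<56)]))
    else: print('floor',fit(L[(abs(L[:,2])<2)&(abs(L[:,0])<30)&(abs(L[:,1])<58)]))
E
```

```text
now walls (150, array([ 0.004, -0.001, 11.917]))
lower wall h 12.428598159752655
tips (380, array([ 0.016,  0.001, 19.694]))
gaps (302, array([ 0.012, -0.002, 13.813]))
before walls (153, array([ 0.002, -0.001, 12.035]))
lower wall h 12.282056077502165
floor (441, array([-0.001, -0.005, -0.029]))
```

View pics/chk10.png

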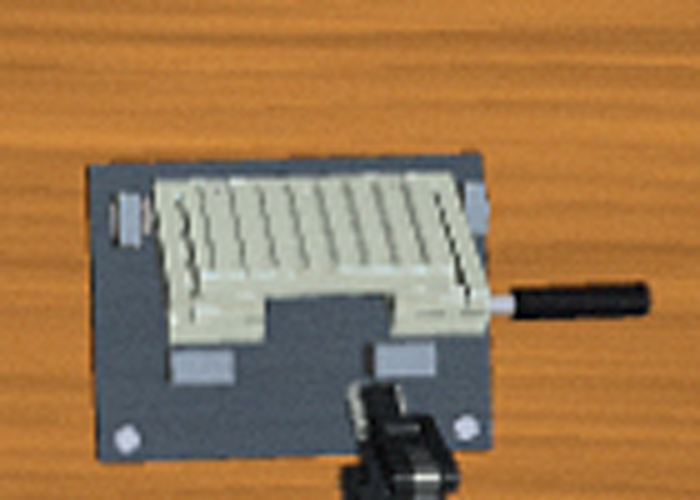

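The plate lies in the pocket, with all eight ribs up between walls at crop x 185 and 465. The handle is at crop (580,300). Next I'll go to the handle with the tool vertical.

```bash
python3 -m jog '[[-2,0,0,0.11,0,0,0.7],[-2,0,0,0.11,0,0,0.7],[-2,0,0,0.11,0,0,0.7],[-2,0,0,0.11,0,0,0.7],[-2,0,0,0.11,0,0,0.7],[-1.8,0,0,0.12,0,0,0.7],[0,0,0,0,0,0,0.7],[0,0,0,0,0,0,0.7]]' 30 && python3 - <<'E'
from tgt import *
print(get_state()['tcp_pos'],get_state()['joints'].round(2)); print(togo([539,-238,99],axes(np.array([-e[1],e[0],0]),e,-U)))
E
```

```text
time: 11.43
tcp_pos: [492.0, -238.2, 196.4]
eef_rot: [-3.134, -0.004, 1.624]
ft_force: [-0.8, 0.3, -0.2]
gripper_width: 59.9
finger_force: 0.0
[ 491.998 -238.21   196.438] [-0.6   0.27 -0.05  1.26 -0.    0.91]
(array([-0.26,  4.77,  9.71]), array([-0.007, -0.004,  0.   ]))
```

```bash
python3 -m jog '[[-0.1,2.4,0,-0.007,-0.004,0,0.7],[-0.1,2.4,0,0,0,0,0.7],[0,0,2.3,0,0,0,0.7],[0,0,2.3,0,0,0,0.7],[0,0,2.3,0,0,0,0.7],[0,0,2.3,0,0,0,0.7],[0,0,0,0,0,0,0.7],[0,0,0,0,0,0,0.7]]' && python3 - <<'E'
from tgt import *
print(togo([539,-238,99],axes(np.array([-e[1],e[0],0]),e,-U)),get_state()['ft_force'])
c=cam('side'); save('side2.png',c['frame'][90:200,230:340],5)
E
```

```text
time: 12.1
tcp_pos: [537.8, -236.5, 107.1]
eef_rot: [3.139, 0.002, 1.624]
ft_force: [0.4, -0.4, 0.6]
gripper_width: 59.8
finger_force: 0.0
(array([-0.15,  0.11,  0.81]), array([ 0.002,  0.002, -0.   ])) [ 0.374 -0.396  0.642]
```

View pics/side2.png

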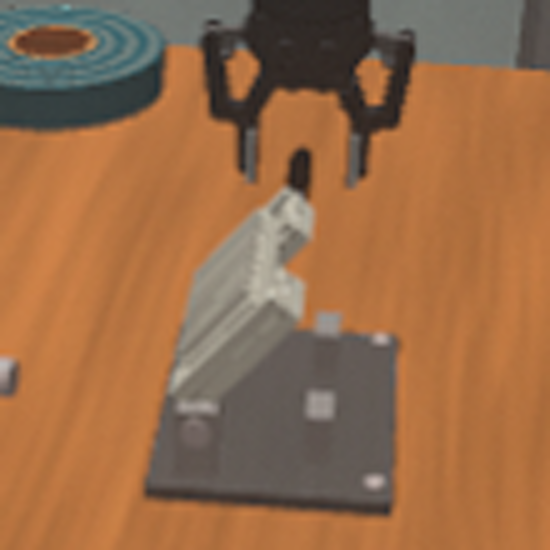

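```bash
python3 -m jog '[[-0.1,0.1,0.8,0,0,0,0.7],[0,0,0,0,0,0,0.4],[0,0,0,0,0,0,0.05],[0,0,0,0,0,0,0.05],[0,0,0,0,0,0,0.05],[0,0,0,0,0,0,0.05],[0,0,0,0,0,0,0.05],[0,0,0,0,0,0,0.05]]' 40 && python3 -m jog '[[0,-0.7,0.48,0,0,0,0.05],[0,-0.65,0.54,0,0,0,0.05],[0,-0.59,0.61,0,0,0,0.05],[0,-0.52,0.67,0,0,0,0.05],[0,0,0,0,0,0,0.05],[0,0,0,0,0,0,0.05]]'
```

```text
time: 12.82
tcp_pos: [539.7, -238.5, 99.4]
eef_rot: [3.14, 0.004, 1.623]
ft_force: [-4.4, -0.2, 5.3]
gripper_width: 14.4
finger_force: 39.1
time: 13.32
tcp_pos: [517.0, -239.7, 76.0]
eef_rot: [3.136, 0.003, 1.624]
ft_force: [6.1, 0.6, -3.1]
gripper_width: 14.3
finger_force: 40.6
```

```bash
python3 -m jog '[[0,-0.46,0.72,0,0,0,0.05],[0,-0.38,0.75,0,0,0,0.05],[0,-0.3,0.79,0,0,0,0.05],[0,-0.23,0.82,0,0,0,0.05],[0,0,0,0,0,0,0.05],[0,0,0,0,0,0,0.05]]' && python3 -m jog '[[0,-0.14,0.5,0,0,0,0.05],[0,0,0.33,0,0,0,0.05],[0,0,0,0,0,0,0.05],[0,0,0,0,0,0,0.05]]'
```

```text
time: 13.82
tcp_pos: [503.4, -240.5, 44.8]
eef_rot: [3.136, 0.003, 1.624]
ft_force: [6.8, 0.2, -7.3]
gripper_width: 14.4
finger_force: 42.7
time: 14.15
tcp_pos: [501.9, -240.6, 37.0]
eef_rot: [3.137, 0.003, 1.624]
ft_force: [5.6, 2.0, -1.4]
gripper_width: 14.5
finger_force: 43.9
```

```bash
python3 -m jog '[[0,0,0.1,0,0,0,0.05],[0,0,0.1,0,0,0,0.05],[0,0,0,0,0,0,0.05],[0,0,0,0,0,0,0.05]]'; python3 -m jog '[[0,0,0.1,0,0,0,0.05],[0,0,0.1,0,0,0,0.05],[0,0,0,0,0,0,0.05],[0,0,0,0,0,0,0.05]]'
```

```text
time: 14.48
tcp_pos: [501.7, -240.6, 35.6]
eef_rot: [3.136, 0.003, 1.624]
ft_force: [2.9, 2.7, 4.8]
gripper_width: 14.5
finger_force: 44.7
time: 14.82
tcp_pos: [501.4, -240.7, 33.4]
eef_rot: [3.137, 0.003, 1.624]
ft_force: [2.0, 2.9, 6.2]
gripper_width: 14.8
finger_force: 44.8
```

```bash
cat > lvl.py <<'E'
from h import *
np.set_printoptions(suppress=True,precision=3)
P=np.nanmedian(np.array([cloud(c:=cam('top')) for i in range(6)]),0); f=c['frame']
save('lvl%d.png'%(get_state()['time']*10),f[170:270,270:410],5)
yaw=.053; e=np.array([np.cos(yaw),np.sin(yaw),0]); y=np.array([-e[1],e[0],0]); U=np.array([0,0,1.])
H=np.array([583.7,-234,45.])  # hinge line point
L=(P-H)@np.array([e,y,U]).T; m=np.zeros(P.shape[:2],bool); m[180:262,270:375]=1
L[...,1]-=119; q=L[m]   # y about the pocket middle
q=q[(q[:,0]>-100)&(q[:,0]<20)&(abs(q[:,1])<80)&(q[:,2]>-15)&(q[:,2]<45)]
print(np.histogram(q[:,2],np.arange(-15,45,2)))
def fit(s): return len(s),np.linalg.lstsq(np.c_[s[:,:2],np.ones(len(s))],s[:,2],rcond=None)[0]
np.savez('lvl.npz',q=q)
w=q[(abs(abs(q[:,1])-68.5)<4)]; 
h=np.median(w[w[:,2]>-5,2]); print('walls',h,fit(w[abs(w[:,2]-h)<3]))
t=q[(abs(q[:,1])<54)&(q[:,2]>h+5)]; print('tips',fit(t),np.percentile(t,[2,50,98],axis=0))
E
python3 lvl.py; ls pics
```

```text
(array([  1,   0,   0,   1,   1,   0,   0,   5,  23,  57,  35,  14,  19,
        53,  58,  22,  16,  67, 139, 386, 516, 265,  67, 372, 216,   9,
         0,   0,   0]), array([-15, -13, -11,  -9,  -7,  -5,  -3,  -1,   1,   3,   5,   7,   9,
        11,  13,  15,  17,  19,  21,  23,  25,  27,  29,  31,  33,  35,
        37,  39,  41,  43]))
walls 24.69015803206662 (219, array([-0.007, -0.   , 24.455]))
tips (645, array([-0.016, -0.002, 31.893])) [[-72.118 -49.363  30.337]
 [-41.491   4.814  32.566]
 [-12.527  52.621  34.877]]
chk10.png
crop_plate.png
lvl151.png
side0.png
side1.png
side2.png
top0.png
top2.png
```

```bash
python3 -m jog '[[0,0,0.1,0,0,0,0.05],[0,0,0.1,0,0,0,0.05],[0,0,0,0,0,0,0.05],[0,0,0,0,0,0,0.05]]'; python3 - <<'E'
import numpy as np
np.set_printoptions(suppress=True,precision=3)
q=np.load('lvl.npz')['q']
def rf(s):
    A=np.c_[s[:,:2],np.ones(len(s))]; i=np.ones(len(s),bool)
    for _ in range(6):
        k=np.linalg.lstsq(A[i],s[i,2],rcond=None)[0]; r=s[:,2]-A@k; i=abs(r)<1.3
    return i.sum(),k
for a,nm in((32.3,'tips'),(26.2,'gaps')): print(nm,rf(q[(abs(q[:,1])<56)&(abs(q[:,2]-a)<2.8)&(q[:,0]>-68)&(q[:,0]<-14)]))
for sg in(-1,1): print('wall',sg,rf(q[(abs(sg*q[:,1]-68.5)<4)&(abs(q[:,2]-24.5)<3)]))
print('lugs',np.percentile(q[(q[:,0]<-78)&(q[:,0]>-86)&(abs(abs(q[:,1])-48)<12),2],[20,50,80]),'hinge wall',np.percentile(q[(q[:,0]>-4)&(q[:,0]<4)&(abs(q[:,1])<55),2],[20,50,80]))
E
```

```text
time: 15.45
tcp_pos: [501.3, -240.7, 32.1]
eef_rot: [3.137, 0.004, 1.624]
ft_force: [0.3, 4.5, 12.9]
gripper_width: 14.7
finger_force: 45.9
tips (np.int64(437), array([-0.021, -0.003, 31.744]))
gaps (np.int64(394), array([-0.02 , -0.003, 25.876]))
wall -1 (np.int64(82), array([-0.006,  0.174, 36.245]))
wall 1 (np.int64(93), array([-0.006,  0.006, 23.988]))
lugs [19.78  21.023 22.073] hinge wall [ 4.609 23.043 24.749]
```

View pics/lvl151.png

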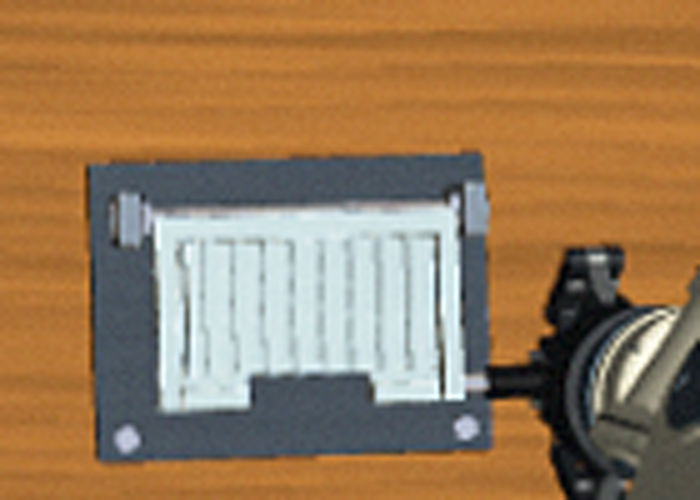

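```bash
python3 -m jog '[[0,0,0.1,0,0,0,0.05],[0,0,0.1,0,0,0,0.05],[0,0,0.1,0,0,0,0.05],[0,0,0,0,0,0,0.05],[0,0,0,0,0,0,0.05]]'; cat > lv2.py <<'E'
import lvl
from lvl import q,np
def rf(s):
    A=np.c_[s[:,:2],np.ones(len(s))]; i=np.ones(len(s),bool)
    for _ in range(8):
        k=np.linalg.lstsq(A[i],s[i,2],rcond=None)[0]; r=s[:,2]-A@k; i=abs(r)<1.3
    return i.sum(),k,'h at -42: %.2f'%(k[2]-42*k[0])
for a,nm in((32.3,'tips'),(26.2,'gaps')): print(nm,rf(q[(abs(q[:,1])<56)&(abs(q[:,2]-a)<2.8)&(q[:,0]>-68)&(q[:,0]<-14)]))
w=q[(abs(q[:,2]-24.5)<3)&(q[:,0]>-78)&(abs(abs(q[:,1])-69)<5)]; print('walls',rf(w))
E
python3 lv2.py
```

```text
time: 15.87
tcp_pos: [501.4, -240.8, 31.7]
eef_rot: [3.135, 0.005, 1.624]
ft_force: [-9.9, 9.4, 43.1]
gripper_width: 15.1
finger_force: 48.6
(array([  0,   1,   0,   2,   0,   0,   1,   7,  28,  58,  31,  16,  24,
        72,  42,  18,  30,  96, 132, 452, 564, 125, 106, 429, 112,   2,
         0,   0,   0]), array([-15, -13, -11,  -9,  -7,  -5,  -3,  -1,   1,   3,   5,   7,   9,
        11,  13,  15,  17,  19,  21,  23,  25,  27,  29,  31,  33,  35,
        37,  39,  41,  43]))
walls 23.96743469069304 (217, array([ 0.002,  0.001, 24.163]))
tips (649, array([-0.005,  0.002, 31.774])) [[-72.378 -49.51   29.363]
 [-41.781   4.914  32.055]
 [-13.077  52.613  34.045]]
tips (np.int64(437), array([-0.005,  0.002, 31.848]), 'h at -42: 32.07')
gaps (np.int64(383), array([-0.002, -0.004, 26.048]), 'h at -42: 26.13')
walls (np.int64(172), array([ 0.006, -0.001, 24.256]), 'h at -42: 23.99')
```

The nest is home: 43 N reaction with no further travel, wall and tooth slopes about 0, and tips 8 mm above the walls. Opening and lifting clear.

```bash
python3 -m jog '[[0,0,0,0,0,0,0.3],[0,0,0,0,0,0,0.6],[0,0,0,0,0,0,0.6],[0,0,0,0,0,0,0.6],[0,0,0,0,0,0,0.6]]'; python3 -m jog '[[0,0,-2,0,0,0,0.6],[0,0,-3,0,0,0,0.6],[0,0,-4,0,0,0,0.6],[0,0,-4,0,0,0,0.6],[0,0,-4,0,0,0,0.6],[-3,0,0,0,0,0,0.6],[-3,0,0,0,0,0,0.6],[0,0,0,0,0,0,0.6]]'; python3 lv2.py; python3 - <<'E'
from h import *
save('end.png',cam('top')['frame'],1.5)
E
```

```text
time: 16.58
tcp_pos: [500.2, -240.6, 27.2]
eef_rot: [3.14, 0.002, 1.624]
ft_force: [-0.4, -0.6, -0.1]
gripper_width: 51.0
finger_force: 0.0
time: 17.25
tcp_pos: [503.7, -304.3, 197.8]
eef_rot: [3.139, 0.005, 1.621]
ft_force: [-1.0, 0.9, 0.0]
gripper_width: 51.2
finger_force: 0.0
(array([  0,   1,   0,   2,   0,   0,   0,   4,  18,  76,  29,  13,  34,
        74,  27,  18,  29,  93, 129, 493, 509, 151,  91, 425, 127,   4,
         0,   0,   0]), array([-15, -13, -11,  -9,  -7,  -5,  -3,  -1,   1,   3,   5,   7,   9,
        11,  13,  15,  17,  19,  21,  23,  25,  27,  29,  31,  33,  35,
        37,  39,  41,  43]))
walls 23.913623812087963 (218, array([ 0.002, -0.   , 24.087]))
tips (648, array([-0.003, -0.002, 32.003])) [[-72.477 -49.327  29.771]
 [-41.778   4.875  32.151]
 [-13.08   52.905  34.048]]
tips (np.int64(447), array([ 0.002, -0.003, 32.243]), 'h at -42: 32.17')
gaps (np.int64(375), array([-0.003, -0.006, 25.988]), 'h at -42: 26.10')
walls (np.int64(180), array([ 0.003,  0.   , 24.127]), 'h at -42: 24.02')
```

View pics/end.png

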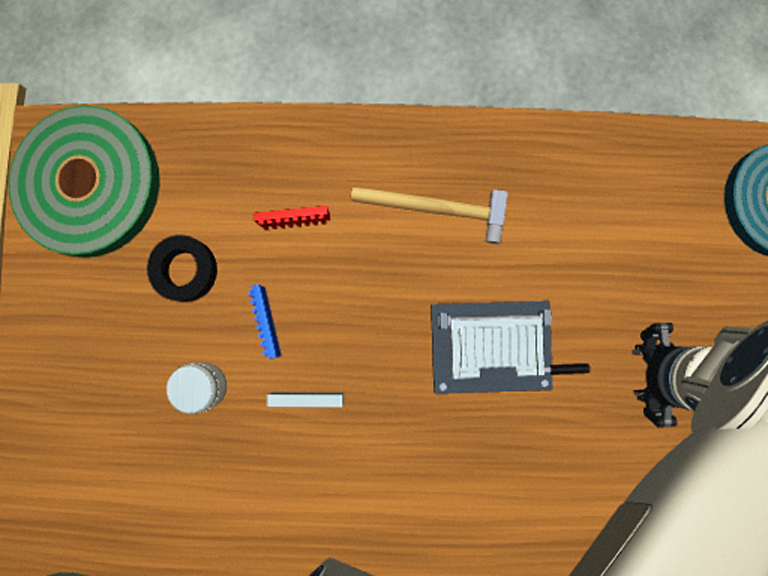

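The nest is level at (490,345) with the plate in it teeth up. The gripper is clear at (660,375), and the bystanders have not moved. Handing in.

```bash
python3 -c "
from plant import *
print(finish_job())"
```

```text
the job is handed in; nothing more can be done
None
```

The toothed plate lies teeth up in the nest, the nest is level on its stops, the gripper is open and clear, and the other objects were not moved; the job was handed in at about 18 s, and `finish_job()` gave no verdict.

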